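# Index the swivel vice and lock it with the wing nut

### The arm

A 7-joint arm with a two-finger parallel gripper is mounted at the origin on the work surface. World frame = base frame: x ahead of the robot, y to its left, z up, the work surface at z = 0. Lengths are in mm, angles in rad, forces in N, time in s.
With the tool pointing down it reaches from about 400 to 875 mm from the base axis. Payload 4.4 kg.
Tool frame: the origin (TCP) lies on the centre line of the jaws, within the pads' length; the fingertips stand 25 mm ahead of it and the grasp point (between the pads) lies 6 mm ahead of it (ctrl.finger_overhang is the distance from the TCP to the fingertips, in mm); z points along the fingers, y is the line along which they close (so a half turn about z gives the same grasp; the last joint's range is limited). The gripper opens to 85 mm and grips with 20 to 120 N. Pads are 22 mm wide; open, the fingers measure 114 mm over their backs; the gripper's body (76 mm by 85 mm) begins 54 mm behind the grasp point. The pads swing forward as they close: fully open they stand 13 mm farther back than shut.
Start: joints at [1.082, 0.628, 0.038, 1.517, -0.027, 0.996, -0.02], TCP at [266.732, -592.766, 256.313] pointing down, gripper open.
Joint ranges: [-3.06, 3.06], [-0.37, 2.12], [-1.25, 1.32], [0.18, 2.47], [-1.1, 4.24], [0.23, 1.98], [-2.94, 2.94]. Speed limits (rad/s): [2.57, 2.57, 3.14, 3.14, 3.14, 3.14, 3.14].

### API

Orientations are given as [roll, pitch, yaw] about the fixed x, y, z axes, in that order (R = Rz(yaw) Ry(pitch) Rx(roll)).
In Python, from cell import ctrl gives the robot as it stands. The module is installed in compiled form; this text tells all that it offers.
- The arm moves only by the tool play_rows, never from a script. Its argument "targets" is a list of rows, each a list of 5 numbers: the closure, from 0 (fully open) to 1 (shut), then the shift along the tool's x, y, z in cm, then the turn about the tool's z in degrees. In form: [[gripper, dx, dy, dz, spin], ...]. A call has 1 to 10 rows; each row is the pose to reach, as a shift and turn from the pose commanded when the call began, along the tool's axes at that moment; what a row does not reach only later rows make up. A row lasts 1/10 s, in which the tool goes at most 50 mm and 8.59 degrees, less where a joint would pass 70% of its speed; a pose out of reach is approached as far as the arm can. A call with a gripper value outside its range is refused whole. The fingers move at their own pace and stop on an object; the grip force is fixed at half the most. Time passes only in rows, so rows that repeat a pose let the fingers close. It gives the time, the measured TCP pose, the force, the opening and the grip force at its end, in the units of the state.
- ctrl.read_state(): the state, without advancing time (a new reading comes with each control period).
- ctrl.get_image(name): name is "scene" or "top" or "wrist"; returns (picture, depth): 384x512x3 uint8, red, green, blue; 384x512 float32, mm along the optical axis (not along the pixel's ray), 0 where there is no reading.
- ctrl.calibration(name): a dict with "vfov" (degrees; the focal length in pixels is half the picture's height over the tangent of half this angle, whatever the lens; pixels are square), "cx", "cy" (the principal point, pixels), "extrinsics" (4x4, takes a point from camera to world coordinates); the wrist camera has in their place "mount" (4x4, takes a point from camera to tool coordinates, whose origin is the TCP and whose axes are the flange's). Camera axes: x right, y down, z forward; pixel columns grow to the right and rows downward; lengths in mm; the calibration is good to about 2 mm. A picture is of the moment at which its call begins: read the wrist's pose just before it. calibration takes no time and is no camera call.
- ctrl.finish_job(): hands the job in; it is judged then, once.
Trained networks look in the newest picture that a camera, given by its name, has taken for a name from the list of things; names that differ only in an ending like _2 or _b are one class to them, and where a whole thing is asked for, a point or a joint stands for the part that bears it (a point fixed in the world has none). Each returns a list of dicts, best first, with "confidence" (0 to 1); they miss things now and then, are a little off and sometimes report something else, mostly with a low value. They report only what shows in the picture. A call takes as long as a camera call.
- ctrl.search_frame(camera, name): "bbox" ([left, top, right, bottom] in pixels, round what is visible of it).
- ctrl.trace(camera, name): "pixels" (384x512 bool, what is visible of it) and "bbox" ([left, top, right, bottom] in pixels, round what is visible of it).
The state is a dict: "clock": time; "qpos": joint angles; "qd": joint speeds; "tau": joint torques, N m; "eef_pos": TCP position; "tool_rot": TCP orientation; "force": force on the tool from outside, world axes, zero at the start; "torque": the same for the moment, N m; "width": finger opening in mm; "gripper_force": force on a finger pad.
Only numpy, scipy, OpenCV 4.12 (cv2) and the standard library are available. Lean on these libraries where they do the work, as an engineer would, in place of code of your own. Each camera call takes 0.05 s, during which the arm holds its last target. There are 200 camera calls.

### The job

Swing the little swivel vice round until it clicks into its detent, square across its base plate. Then do the big wing nut up clockwise until it stops hard, working in arcs around the guard that overhangs it, and leave the vice in its detent. Do not knock the other things on the bench about.

Things in the scene. Friction and masses are not known exactly. Their poses are not given: they have to be found in the camera images.
- rig: Fixed dark steel base plate, 200 x 380 x 14 mm. Origin on the bench surface, midway between the turntable's and the wing nut's axes (plate spans local x -100..100, y -152..228 mm). Local +y points from nut to turntable: turntable axis at local (0, 80) mm, nut axis at (0, -80) mm.
- guard_tip (a point): Middle of the free edge of the fixed grey sheet guard, 82 mm above the bench, 14 mm from the nut's axis on its turntable side; axes as rig. The level guard plate (44 mm wide along x, 76..82 mm high) runs 56 mm from here to +y, to an upright as wide, 7 mm thick. The wings pass under it; a finger from above cannot. On all other sides the nut is open.
- plunger_housing (a point): Middle of the top of the fixed housing of the sprung detent plunger, 40 mm above the bench, beside the turntable on the side away from the nut; 42 mm (x) by 45 mm (y), axes as rig. A black knob 20 mm in diameter sticks out of its outer end.
- turntable_axis (a point): Centre of the aluminium turntable's upper face (disc of radius 85 mm, top 29 mm above the bench). Its x axis is the vice's long axis, from the fixed jaw (-x) to the screw (+x); z up.
- vice_jaw (a point): Middle of the top of the vice's fixed jaw, 87 mm above the bench, 52 mm from the turntable's axis on its -x side; axes as turntable_axis. The jaw is a flat-sided grey block 45 mm long (x), 60 mm wide, 45..87 mm above the bench, on a bed 150 x 50 mm. At turntable x 7..37 mm is the sliding jaw, as wide and high, then the screw with a 56 mm cross bar to x = 80 mm.
- turntable (a joint): Turntable angle in the base plate, rad, growing anticlockwise from above, -1.35 to 0.40. At 0 it is in the detent, vice axis along the plate's local x. Starts at -1.1 to -0.55. Pivot friction about 0.12 N m, stays where left. From about 0.23 rad before 0 a hump (0.5 to 1 N m) must be got over; at about -0.1 it drops in by itself and is centred. A like hump lies beyond.
- wingnut_center (a point): On the steel wing nut's axis, 61 mm above the bench; the y axis lies along the two wings. 112 mm across the wings; hub 32 mm in diameter, 25..59 mm above the bench. Each wing is an upright plate 10 mm thick, 28..50 mm above the bench near the hub, 29..63 mm in the round ear (22 to 56 mm from the axis).
- wingnut (a joint): Turn of the wing nut, rad, growing clockwise seen from above (tightening); range 0 to 5.5, hard stop at 5.5 = tight. At 0 the wings lie along the base plate's local y. Starts at 0 to 1.0. Needs about 0.2 N m, stays where it is left and does not noticeably sink.
- hammer: Bystander: loose hammer, 280 mm long, lying on the bench; origin under its middle.
- screw_jar: Bystander: loose glass jar, 72 mm in diameter, 100 mm tall; origin at the centre of its base.
- paint_can: Bystander: loose can, 66 mm in diameter, 170 mm tall; origin at the centre of its base.
- offcut: Bystander: loose white-painted board offcut, 70 x 160 x 20 mm, lying flat; origin at the centre of its underside.

How it is judged:
By the outcome, as a careful person would: the job done as asked, in the order asked, and still so for the second after the job is handed in, with the robot touching nothing.
It also fails if it takes over 58 s, if anything falls off the work surface, if the arm or the gripper's body presses on something with over 40 N, if the wrist force passes 120 N, or if a joint passes its speed limit or range.

## Working session

There is one attempt and no reset: what is moved stays moved. The work goes in short steps, Python scripts to look and compute and a tool call to move; the robot and the scene stay as the last step left them, time stands still between calls to the robot, and variables do not carry over. Pictures are saved under pics/ and viewed, at most 10 in all, crops included, and the job is handed in when it is done.

Besides the shell and the picture viewer there is one more tool, called by a JSON object that holds its "name" and its "arguments", one argument or row to a line. play_rows: Moves the arm, as the interface text tells. Its arguments: {"type":"object","properties":{"targets":{"type":"array"}},"required":["targets"]}

```bash
mkdir -p pics; cat > h.py <<'E'
import numpy as np, cv2
from cell import ctrl
def K(c):
    k=ctrl.calibration(c); f=192/np.tan(np.radians(k['vfov'])/2); return k,f
def cloud(c,d):
    k,f=K(c); v,u=np.mgrid[:384,:512]
    P=np.stack([(u-k['cx'])/f*d,(v-k['cy'])/f*d,d],-1)
    E=np.array(k['extrinsics']); return P@E[:3,:3].T+E[:3,3]
E
python3 - <<'E'
from h import *
s=ctrl.read_state(); print({k:np.round(v,3) for k,v in s.items()})
for c in('top','scene'):
    p,d=ctrl.get_image(c); cv2.imwrite(f'pics/{c}0.png',p[...,::-1]); np.save(f'{c}0.npy',d); k=ctrl.calibration(c); print(c,k)
    for n in('rig','turntable','wingnut','guard_tip','vice_jaw','plunger_housing','hammer','screw_jar','paint_can','offcut'):
        r=ctrl.trace(c,n)
        for q in r[:2]:
            P=cloud(c,d)[q['pixels']&(d>0)]
            print(n,round(q['confidence'],2),q['bbox'],np.round(np.median(P,0)) if len(P) else None, np.round(np.percentile(P,[2,98],axis=0)) .tolist() if len(P) else None)
            if q is r[0]: np.save(f'{c}_{n}.npy',q['pixels'])
E
```

```text
{'clock': np.float64(0.0), 'qpos': array([ 1.082,  0.629,  0.038,  1.518, -0.027,  0.996, -0.02 ]), 'qd': array([-0.001, -0.001,  0.   , -0.001, -0.   ,  0.001,  0.   ]), 'tau': array([-1.0000e-03, -5.6341e+01,  1.2260e+00, -1.9345e+01,  1.1000e-02,
        1.0000e-02, -0.0000e+00]), 'eef_pos': array([ 266.505, -592.222,  255.414]), 'tool_rot': array([-3.14 ,  0.   ,  0.423]), 'force': array([-0.634, -0.099,  0.776]), 'torque': array([-0.055,  0.01 , -0.048]), 'gripper_force': np.float64(0.0), 'width': np.float64(85.714)}
top {'vfov': 56.13500126628003, 'cx': 252.54829440289038, 'cy': 193.06677464098715, 'extrinsics': array([[ 1.98356260e-02, -9.97575154e-01,  6.67110126e-02,
         4.17303812e+02],
       [-9.99723042e-01, -2.06350224e-02, -1.13152739e-02,
        -9.52081888e+00],
       [ 1.26644194e-02, -6.64680909e-02, -9.97708176e-01,
         1.22869859e+03],
       [ 0.00000000e+00,  0.00000000e+00,  0.00000000e+00,
         1.00000000e+00]])}
rig 0.63 [164.4, 141.5, 285.8, 217.7] [543.  72.  16.] [[436.0, -108.0, 8.0], [659.0, 257.0, 88.0]]
turntable 0.85 [186.0, 152.4, 24
[... 2042 characters left out ...]
73. 141.  42.] [[499.0, 63.0, 18.0], [637.0, 196.0, 88.0]]
plunger_housing 0.8 [222.0, 183.3, 315.1, 272.5] [570. 137.  16.] [[444.0, -100.0, 6.0], [667.0, 267.0, 87.0]]
hammer 0.82 [289.3, 290.1, 391.3, 364.4] [560. 536.  23.] [[490.0, 384.0, 8.0], [636.0, 631.0, 27.0]]
screw_jar 0.72 [318.3, 247.7, 343.7, 282.0] [498. 379.  75.] [[457.0, 341.0, 7.0], [517.0, 401.0, 101.0]]
paint_can 0.58 [215.6, 105.8, 233.6, 141.2] [ 434. -470.   98.] [[393.0, -516.0, -1.0], [457.0, -458.0, 170.0]]
offcut 0.92 [182.3, 138.8, 213.3, 159.4] [ 579. -465.   17.] [[525.0, -552.0, -1.0], [628.0, -392.0, 22.0]]
offcut 0.37 [221.0, 185.9, 316.5, 274.8] [570. 137.  16.] [[442.0, -100.0, 4.0], [669.0, 267.0, 87.0]]
```

```bash
python3 - <<'E'
from h import *
a=cv2.imread('pics/top0.png')[130:230,155:300]; b=cv2.imread('pics/scene0.png')[175:280,215:320]
a=cv2.resize(a,None,fx=3,fy=3,interpolation=2); b=cv2.resize(b,None,fx=3.2,fy=3.2,interpolation=2)
o=np.zeros((350,780,3),np.uint8); o[:a.shape[0],:a.shape[1]]=a; o[:b.shape[0],440:440+b.shape[1]]=b[:350]
cv2.imwrite('pics/c0.png',o)
# guard & rig
for c in('top','scene'):
    d=np.load(c+'0.npy');P=cloud(c,d);m=np.load(c+'_rig.npy')&(d>0)
    m=cv2.dilate(m.astype(np.uint8),np.ones((5,5)))>0
    Q=P[m&(d>0)]
    pl=Q[(Q[:,2]>7)&(Q[:,2]<21)]; r=cv2.minAreaRect(pl[:,:2].astype(np.float32)); print(c,'plate',r)
    hi=Q[(Q[:,2]>72)&(Q[:,2]<97)]
    for n,q in(('guard',hi[hi[:,1]<35]),('jaws',hi[hi[:,1]>=35])):
        print(n,len(q),cv2.minAreaRect(q[:,:2].astype(np.float32)),q.mean(0))
    w=Q[(Q[:,2]>48)&(Q[:,2]<70)&(Q[:,1]<40)]
    print(np.round(w).tolist()[:40])
E
```

```text
top plate ((547.9745483398438, 72.97544860839844), (380.4045104980469, 200.2395477294922), 78.55857849121094)
guard 250 ((531.099365234375, -9.849395751953125), (73.67018127441406, 44.065650939941406), 78.4872817993164) [532.35326584  -2.10589884  80.84553088]
jaws 661 ((557.5425415039062, 112.77052307128906), (63.487579345703125, 154.25201416015625), 45.107330322265625) [543.415578   125.48058447  85.45700565]
[[590.0, 40.0, 59.0], [539.0, -37.0, 54.0], [538.0, -40.0, 61.0], [539.0, -43.0, 56.0], [539.0, -46.0, 56.0], [535.0, -33.0, 59.0], [535.0, -37.0, 57.0], [535.0, -40.0, 58.0], [535.0, -43.0, 60.0], [536.0, -46.0, 55.0], [536.0, -50.0, 58.0], [536.0, -53.0, 58.0], [532.0, -30.0, 56.0], [532.0, -33.0, 60.0], [532.0, -37.0, 61.0], [532.0, -40.0, 62.0], [533.0, -47.0, 54.0], [533.0, -50.0, 57.0], [533.0, -53.0, 56.0], [529.0, -30.0, 58.0], [529.0, -33.0, 58.0], [529.0, -37.0, 60.0], [528.0, -43.0, 69.0], [529.0, -50.0, 59.0], [529.0, -53.0, 61.0], [529.0, -56.0, 60.0], [525.0, -30.0, 60.0], [525.0, -33.0, 59.0], [525.0, -53.0, 64.0], [526.0, -56.0, 61.0], [522.0, -30.0, 57.0], [52
[... 772 characters left out ...]
0, -73.0, 60.0], [516.0, -73.0, 57.0], [514.0, -68.0, 60.0], [510.0, -67.0, 59.0], [519.0, -67.0, 58.0], [515.0, -67.0, 56.0], [511.0, -66.0, 55.0], [520.0, -65.0, 54.0], [531.0, -53.0, 58.0], [533.0, -42.0, 68.0], [541.0, -43.0, 56.0], [542.0, -43.0, 51.0], [542.0, -34.0, 53.0], [521.0, 30.0, 69.0], [537.0, 28.0, 70.0], [533.0, 30.0, 70.0], [529.0, 29.0, 67.0], [526.0, 30.0, 67.0], [522.0, 32.0, 66.0], [551.0, 25.0, 69.0], [547.0, 25.0, 68.0], [543.0, 25.0, 66.0], [539.0, 25.0, 64.0], [536.0, 27.0, 64.0], [534.0, 31.0, 66.0], [529.0, 30.0, 63.0], [526.0, 32.0, 63.0], [521.0, 31.0, 60.0], [561.0, 21.0, 67.0], [560.0, 26.0, 70.0], [554.0, 22.0, 64.0], [552.0, 26.0, 66.0], [550.0, 29.0, 67.0]]
```

View pics/c0.png

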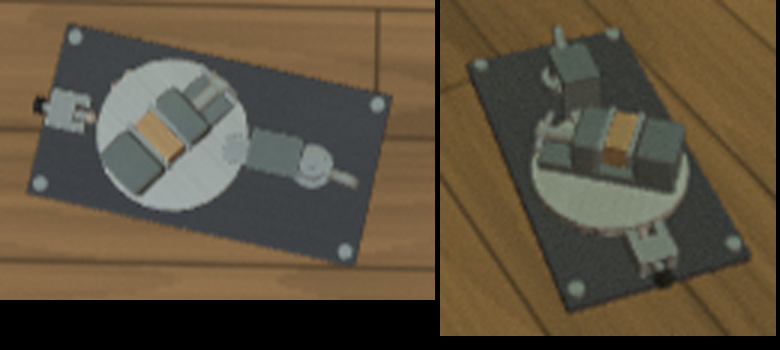

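{"name": "play_rows", "arguments": {
  "targets": [
    [0,5,-5,-2,8],
    [0,10,-10,-4,16],
    [0,14,-15,-4,24],
    [0,18,-19,-4,32],
    [0,21,-22.5,-4,40],
    [0,24,-26,-4,48],
    [0,27,-29,-4,55],
    [0,30,-32,-4,62],
    [0,33,-35,-4,70],
    [0,36,-38.5,-4,70.2]
  ]
}}

```text
clock: 2.1
eef_pos: [424.9, -132.0, 296.7]
tool_rot: [-3.141, -0.002, -0.807]
force: [1.6, -0.5, 0.9]
width: 85.3
gripper_force: 0.0
```

```bash
python3 -c "
from h import *
s=ctrl.read_state();print(s['eef_pos'],s['tool_rot'],s['qpos'])"
```

```text
[ 424.88991908 -132.00888926  296.68445703] [-3.14113596e+00 -1.52066236e-03 -8.06557515e-01] [ 0.01456696  0.2910519   0.28822229  2.0124967  -0.10824219  0.85077876
 -2.0146584 ]
```

{"name": "play_rows", "arguments": {
  "targets": [
    [0,-2,-4,0,0],
    [0,-4,-8,0,0],
    [0,-6,-12,0,0],
    [0,-8,-16,0,0],
    [0,-10,-20,0,0],
    [0,-12,-23,0,0],
    [0,-13,-25,0,0],
    [0,-13.9,-26.6,0,0],
    [0,-13.9,-26.6,0,0]
  ]
}}

```text
clock: 3.0
eef_pos: [519.3, 154.2, 296.1]
tool_rot: [-3.141, 0.001, -0.799]
force: [-0.9, 0.5, 0.0]
width: 85.4
gripper_force: 0.0
```

```bash
cat >> h.py <<'E'
from scipy.spatial.transform import Rotation as Ro
def wcloud():
    s=ctrl.read_state(); p,d=ctrl.get_image('wrist'); k,f=K('wrist'); M=np.array(k['mount'])
    v,u=np.mgrid[:384,:512]; P=np.stack([(u-k['cx'])/f*d,(v-k['cy'])/f*d,d],-1)@M[:3,:3].T+M[:3,3]
    R=Ro.from_euler('xyz',s['tool_rot']).as_matrix()
    return s,p,d,P@R.T+s['eef_pos']
E
python3 - <<'E'
from h import *
s,p,d,P=wcloud(); print(s['eef_pos'],s['tool_rot'],s['qpos'],ctrl.calibration('wrist'))
cv2.imwrite('pics/w1.png',p[...,::-1]); np.save('w1.npy',P); np.save('w1d.npy',d)
E
```

```text
[519.27734079 154.21933176 296.05694197] [-3.14055179e+00  5.95043715e-04 -7.98793100e-01] [-0.47706422  0.43253581  0.19908374  1.77529414 -0.10384049  0.94322031
 -2.60442389] {'vfov': 68.69476040472742, 'cx': 256.3040562586689, 'cy': 192.97382920634575, 'mount': array([[-8.47147181e-04, -9.62386286e-01, -2.71683489e-01,
         6.79963924e+01],
       [ 9.99999343e-01, -1.02498691e-03,  5.12680126e-04,
        -1.24832553e+00],
       [-7.71868344e-04, -2.71682877e-01,  9.62386523e-01,
        -1.17151296e+02],
       [ 0.00000000e+00,  0.00000000e+00,  0.00000000e+00,
         1.00000000e+00]])}
```

View pics/w1.png

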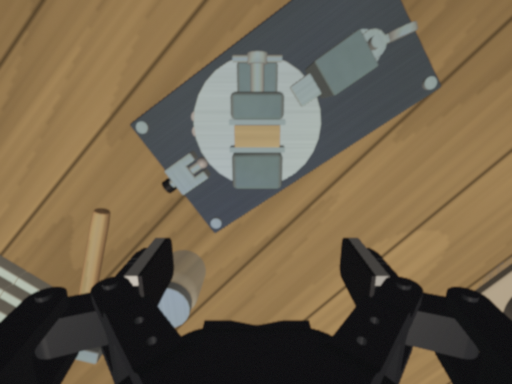

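```bash
python3 - <<'E'
from h import *
P=np.load('w1.npy'); d=np.load('w1d.npy')
def box(l,t,r,b,z0,z1):
    Q=P[t:b,l:r][d[t:b,l:r]>0]; return Q[(Q[:,2]>z0)&(Q[:,2]<z1)]
for n,b in(('jaw',(215,148,300,195,80,95)),('jaws',(215,85,300,195,80,95)),('disc',(185,45,330,190,24,34)),('guard',(310,20,385,105,77,90)),('nuthub',(355,15,430,60,52,70)),('plunger',(160,145,215,200,34,46)),('plate',(120,0,450,240,9,19))):
    q=box(*b); r=cv2.minAreaRect(q[:,:2].astype(np.float32)); print(n,len(q),np.round(q.mean(0),1),np.round(r[0],1),np.round(r[1],1),round(r[2],1))
q=box(385,15,425,55,52,70); print(np.round(q[::6]).tolist())
E
```

```text
jaw 2032 [524.5 150.4  85.8] [523.5 151.4] [63.7 49.7] 44.2
jaws 4847 [547.1 127.2  86.2] [544.9 129.5] [ 63.7 111.3] 44.7
disc 7281 [563.2 112.3  28.6] [560.1 115.7] [172.2 161.4] 36.9
guard 2283 [5.356e+02 5.000e-01 8.140e+01] [5.351e+02 4.000e-01] [56.4 44.1] 78.3
nuthub 578 [520.  -57.5  59.5] [522.2 -62.7] [58.3 31.1] 78.3
plunger 861 [582.4 231.4  39.1] [581.8 230. ] [45.2 41.9] 78.5
plate 21455 [545.3  53.6  13.4] [550.2  74.6] [380.2 200.2] 78.5
[[512.0, -87.0, 58.0], [511.0, -85.0, 59.0], [513.0, -81.0, 62.0], [508.0, -88.0, 58.0], [513.0, -80.0, 62.0], [507.0, -88.0, 57.0], [514.0, -78.0, 63.0], [508.0, -84.0, 59.0], [517.0, -74.0, 61.0], [512.0, -78.0, 62.0], [507.0, -84.0, 60.0], [517.0, -73.0, 61.0], [512.0, -77.0, 61.0], [507.0, -82.0, 62.0], [518.0, -71.0, 59.0], [513.0, -74.0, 62.0], [509.0, -79.0, 62.0], [503.0, -86.0, 57.0], [516.0, -71.0, 59.0], [512.0, -74.0, 63.0], [507.0, -79.0, 62.0], [521.0, -67.0, 55.0], [516.0, -69.0, 60.0], [512.0, -72.0, 63.0], [507.0, -78.0, 60.0], [521.0, -66.0, 52.0], [517.0, -68.0, 59.0], [513.0, -71.0, 62.0], [508.0, -76.0, 61.0], [520.0, -65.0, 53.0], [516.0, -67.0, 58.0], [512.0, -70.0, 62.0], [507.0, -75.0, 61.0], [518.0, -65.0, 55.0], [514.0, -68.0, 58.0], [509.0, -72.0, 60.0], [518.0, -64.0, 53.0], [514.0, -66.0, 60.0], [509.0, -70.0, 61.0], [515.0, -65.0, 57.0], [511.0, -68.0, 59.0], [515.0, -63.0, 56.0], [511.0, -66.0, 59.0], [513.0, -64.0, 57.0], [514.0, -62.0, 54.0], [513.0, -62.0, 53.0], [515.0, -51.0, 58.0]]
```

{"name": "play_rows", "arguments": {
  "targets": [
    [0,0.25,-0.07,5,0],
    [0,0.25,-0.07,10,0],
    [0,0.25,-0.07,15,0],
    [0,0.25,-0.07,18.5,0],
    [0,0.25,-0.07,20.5,0],
    [0,0.25,-0.07,21.5,0],
    [0,0.25,-0.07,21.5,0]
  ]
}}

```text
clock: 3.75
eef_pos: [520.7, 148.5, 80.6]
tool_rot: [3.139, 0.0, -0.804]
force: [-0.5, 0.6, -0.3]
width: 85.7
gripper_force: 0.0
```

{"name": "play_rows", "arguments": {
  "targets": [
    [0.5,0,0,0,0],
    [0.5,0,0,0,0],
    [0.5,0,0,0,0],
    [0.5,0,0,0,0],
    [0.5,0,0,0,0],
    [0.5,0,0,0,0]
  ]
}}

```text
clock: 4.35
eef_pos: [522.7, 150.6, 83.3]
tool_rot: [-3.138, -0.002, -0.803]
force: [-0.7, -0.4, 6.7]
width: 58.7
gripper_force: 64.7
```

{"name": "play_rows", "arguments": {
  "targets": [
    [0.5,0.04,0.52,0,-6],
    [0.5,0.14,1.03,0,-12],
    [0.5,0.29,1.53,0,-18],
    [0.5,0.49,2.01,0,-24],
    [0.5,0.73,2.47,0,-30],
    [0.5,0.92,2.74,0,-33.8],
    [0.5,0.92,2.74,0,-33.8],
    [0.5,0.92,2.74,0,-33.8]
  ]
}}

```text
clock: 5.15
eef_pos: [508.8, 124.7, 83.2]
tool_rot: [-3.14, -0.003, -0.212]
force: [-1.4, -1.6, 7.9]
width: 59.1
gripper_force: 65.3
```

{"name": "play_rows", "arguments": {
  "targets": [
    [0,0,0,0,0],
    [0,0,0,0,0],
    [0,0,0,0,0],
    [0,0,0,0,0],
    [0,0,0,-5,0],
    [0,0,0,-10,0],
    [0,0,0,-15,0],
    [0,0,0,-20,0],
    [0,0,0,-20,0]
  ]
}}

```text
clock: 6.05
eef_pos: [511.6, 125.6, 287.9]
tool_rot: [-3.135, -0.012, -0.213]
force: [-0.5, 0.7, 0.5]
width: 85.6
gripper_force: 0.0
```

```bash
python3 - <<'E'
from h import *
s,p,d,P=wcloud(); print(s['eef_pos'],s['tool_rot'],s['qpos'])
cv2.imwrite('pics/w2.png',p[...,::-1]);np.save('w2.npy',P)
E
```

```text
[511.63479948 125.64866691 287.92818499] [-3.13522606 -0.01186081 -0.21278724] [-0.25856602  0.40803693 -0.05033693  1.829981    0.02610987  0.89074281
 -2.10447238]
```

View pics/w2.png

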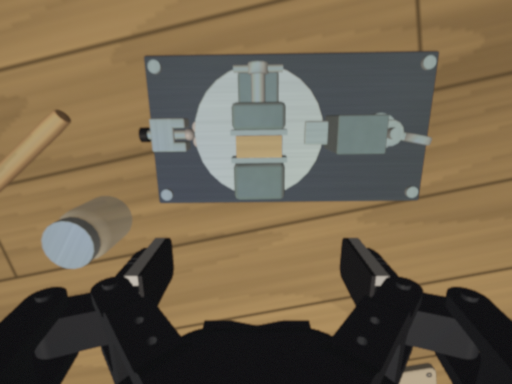

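```bash
cat >> h.py <<'E'
N=np.array([526.4,-41.2]); YAW=-11.5
def plan(wps, pose=None):
    """wps: (closure, beta, r, z, psi_deg); rows from current pose"""
    if pose is None:
        s=ctrl.read_state(); pose=(*s['eef_pos'],np.degrees(s['tool_rot'][2]))
    x0,y0,z0,p0=pose; c,s_=np.cos(np.radians(p0)),np.sin(np.radians(p0)); out=[]
    for g,b,r,z,psi in wps:
        a=np.radians(YAW-90-b); X,Y=N+r*np.array([np.cos(a),np.sin(a)]); D=np.array([X-x0,Y-y0])
        out.append([g,round((D@[c,s_])/10,2),round((D@[s_,-c])/10,2),round((z0-z)/10,2),round(p0-psi,1)])
    return out
E
python3 - <<'E'
from h import *
P=np.load('w2.npy')
def box(l,t,r,b,z0,z1):
    Q=P[t:b,l:r].reshape(-1,3); return Q[(Q[:,2]>z0)&(Q[:,2]<z1)]
for n,b in(('jaws',(215,95,300,203,80,95)),('guard',(310,105,395,160,77,90)),('plate',(140,40,445,210,9,19)),('wing',(405,125,435,150,52,70))):
    q=box(*b); r=cv2.minAreaRect(q[:,:2].astype(np.float32)); print(n,len(q),np.round(r[0],1),np.round(r[1],1),round(r[2],1),np.round(q.mean(0)))
for w in plan([(1,-24,44,160,102.5),(1,-24,44,70,102.5)]): print(w)
E
```

```text
jaws 4956 [539.9 119.8] [ 63.7 111.3] 77.7 [543. 119.  86.]
guard 1977 [535.7   0.6] [57.1 43.4] 78.8 [536.   1.  81.]
plate 23043 [550.6  75.1] [380.2 200. ] 78.5 [557.  52.  13.]
wing 206 [512.  -75.1] [28.9 10. ] 66.8 [513. -73.  59.]
[1, np.float64(6.97), np.float64(19.91), np.float64(12.48), np.float64(-114.7)]
[1, np.float64(6.97), np.float64(19.91), np.float64(21.48), np.float64(-114.7)]
```

{"name": "play_rows", "arguments": {
  "targets": [
    [1,1,3,0,-8.5],
    [1,2,6,0,-17],
    [1,3,9,0,-25.5],
    [1,4,12,0,-34],
    [1,5,15,0,-42.5],
    [1,6,17,0,-51],
    [1,7,19.9,0,-59.5],
    [1,7,19.9,4,-68],
    [1,7,19.9,8,-76.5],
    [1,7,19.9,12,-85]
  ]
}}

```text
clock: 7.1
eef_pos: [533.3, -84.9, 158.9]
tool_rot: [-3.14, -0.0, 1.276]
force: [1.0, -1.3, -0.0]
width: 0.2
gripper_force: 0.0
```

```bash
python3 - <<'E'
from h import *
print(ctrl.read_state()['qpos'].round(2))
for w in plan([(1,-24,44,160,102.5),(1,-24,44,70,102.5)]): print([float(v) for v in w])
E
```

```text
[ 0.34  0.63 -0.35  1.91  0.33  0.66 -0.51]
[1.0, 0.15, 0.23, -0.11, -29.4]
[1.0, 0.15, 0.23, 8.89, -29.4]
```

{"name": "play_rows", "arguments": {
  "targets": [
    [1,0.15,0.23,0,-8.5],
    [1,0.15,0.23,0,-17],
    [1,0.15,0.23,0,-25],
    [1,0.15,0.23,0,-29.4],
    [1,0.15,0.23,3,-29.4],
    [1,0.15,0.23,6,-29.4],
    [1,0.15,0.23,7.5,-29.4],
    [1,0.15,0.23,8.9,-29.4],
    [1,0.15,0.23,8.9,-29.4],
    [1,0.15,0.23,8.9,-29.4]
  ]
}}

```text
clock: 8.1
eef_pos: [536.8, -83.7, 72.0]
tool_rot: [-3.141, -0.0, 1.784]
force: [0.2, -0.5, 1.0]
width: 0.1
gripper_force: 0.0
```

```bash
python3 - <<'E'
from h import *
st=ctrl.read_state(); print(st['eef_pos'],st['force'])
B=[-16,-8,0,8,16,24,32,40,48,56]
for w in plan([(1,b,44,70,78.5-b) for b in B]): print([float(v) for v in w],end=',')
E
```

```text
[536.84215561 -83.68775902  72.03504304] [ 0.21272017 -0.48193287  1.01145692]
[1.0, 0.01, -0.71, 0.2, 7.7],[1.0, 0.14, -1.31, 0.2, 15.7],[1.0, 0.35, -1.89, 0.2, 23.7],[1.0, 0.63, -2.43, 0.2, 31.7],[1.0, 0.99, -2.93, 0.2, 39.7],[1.0, 1.41, -3.38, 0.2, 47.7],[1.0, 1.9, -3.76, 0.2, 55.7],[1.0, 2.43, -4.07, 0.2, 63.7],[1.0, 3.0, -4.3, 0.2, 71.7],[1.0, 3.59, -4.45, 0.2, 79.7],
```

{"name": "play_rows", "arguments": {
  "targets": [
    [1,0.01,-0.71,0.2,7.7],
    [1,0.14,-1.31,0.2,15.7],
    [1,0.35,-1.89,0.2,23.7],
    [1,0.63,-2.43,0.2,31.7],
    [1,0.99,-2.93,0.2,39.7],
    [1,1.41,-3.38,0.2,47.7],
    [1,1.9,-3.76,0.2,55.7],
    [1,2.43,-4.07,0.2,63.7],
    [1,3.0,-4.3,0.2,71.7],
    [1,3.59,-4.45,0.2,79.7]
  ]
}}

```text
clock: 9.1
eef_pos: [487.0, -60.2, 71.4]
tool_rot: [3.139, -0.002, 0.385]
force: [1.4, -5.3, -1.5]
width: 0.1
gripper_force: 2.6
```

```bash
python3 - <<'E'
from h import *
st=ctrl.read_state(); print(st['eef_pos'],st['force'],st['torque'])
B=[64,72,80,88,88,88]
for w in plan([(1,b,44,70,78.5-b) for b in B]): print([float(v) for v in w],end=',')
E
```

```text
[486.96610689 -60.15011963  71.35071503] [ 1.40288843 -5.31803607 -1.54441038] [-1.19047727 -0.08320151 -0.06511696]
[1.0, 0.0, -0.85, 0.14, 7.6],[1.0, 0.13, -1.46, 0.14, 15.6],[1.0, 0.33, -2.03, 0.14, 23.6],[1.0, 0.62, -2.58, 0.14, 31.6],[1.0, 0.62, -2.58, 0.14, 31.6],[1.0, 0.62, -2.58, 0.14, 31.6],
```

{"name": "play_rows", "arguments": {
  "targets": [
    [1,0,-0.7,0.14,7.6],
    [1,0.13,-1.4,0.14,15.6],
    [1,0.33,-2.0,0.14,23.6],
    [1,0.62,-2.55,0.14,31.6],
    [1,0.62,-2.55,0.14,31.6],
    [1,0.5,-2.1,0.14,31.6],
    [1,0.5,-2.1,-5,31.6],
    [1,0.5,-2.1,-10,31.6],
    [1,0.5,-2.1,-14,31.6],
    [1,0.5,-2.1,-14,31.6]
  ]
}}

```text
clock: 10.1
eef_pos: [485.8, -37.4, 215.5]
tool_rot: [-3.14, -0.011, -0.156]
force: [-0.0, -0.4, -0.4]
width: 0.3
gripper_force: 0.0
```

```bash
python3 - <<'E'
from h import *
s,p,d,P=wcloud(); print(s['eef_pos'],s['tool_rot'])
cv2.imwrite('pics/w3.png',p[...,::-1]);np.save('w3.npy',P)
Q=P[d>0]; Q=Q[(Q[:,2]>50)&(Q[:,2]<68)&(np.hypot(*(Q[:,:2]-N).T)<62)]
r=np.hypot(*(Q[:,:2]-N).T); b=(YAW-90-np.degrees(np.arctan2(Q[:,1]-N[1],Q[:,0]-N[0])))%360
print(np.histogram(b[r>25],bins=np.arange(0,361,10)))
E
```

```text
[485.78354259 -37.41809095 215.48111634] [-3.13971553 -0.01066019 -0.15583099]
(array([  0,   0,   0,   0,   0,   0,   0,   0,   0,   0,   6, 159,  97,
         0,   0,   0,   0,   0,   0,   0,   0,   0,   0,   0,   0,   0,
         0,   0,  31, 242,  83,   0,   0,   0,   0,   0]), array([  0,  10,  20,  30,  40,  50,  60,  70,  80,  90, 100, 110, 120,
       130, 140, 150, 160, 170, 180, 190, 200, 210, 220, 230, 240, 250,
       260, 270, 280, 290, 300, 310, 320, 330, 340, 350, 360]))
```

View pics/w3.png

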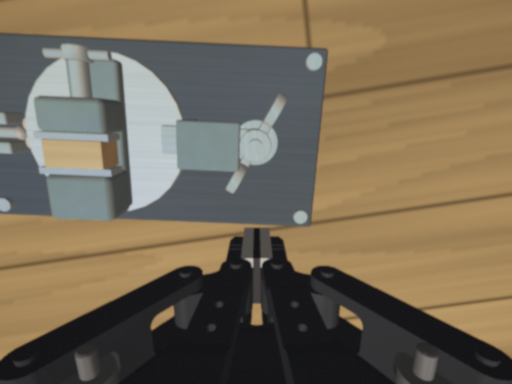

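{"name": "play_rows", "arguments": {
  "targets": [
    [1,0,0,0,-8.5],
    [1,1,0,0,-17],
    [1,2,0,0,-25.5],
    [1,3,0,0,-34],
    [1,4,0,0,-42.5],
    [1,5,0,0,-51],
    [1,6,0,0,-59.5],
    [1,7,0,0,-68],
    [1,8,0,0,-76.5],
    [1,8.5,0,0,-85]
  ]
}}

```text
clock: 11.15
eef_pos: [566.3, -50.5, 208.8]
tool_rot: [-3.139, -0.001, 1.333]
force: [-0.1, 0.2, 0.4]
width: 0.1
gripper_force: 0.0
```

{"name": "play_rows", "arguments": {
  "targets": [
    [1,0,0,0,-8.5],
    [1,0,0,0,-17],
    [1,0,0,0,-25.5],
    [1,0,0,0,-34],
    [1,0,0,0,-42.5],
    [1,0,0,0,-51],
    [1,0,0,0,-59.5],
    [1,0,0,0,-68],
    [1,0,0,0,-76.5],
    [1,0,0,0,-85]
  ]
}}

```text
clock: 12.15
eef_pos: [565.5, -50.4, 209.1]
tool_rot: [3.141, -0.002, 2.817]
force: [0.2, -0.3, 0.5]
width: -0.2
gripper_force: 0.0
```

```bash
python3 - <<'E'
from h import *
s=ctrl.read_state(); print(s['eef_pos'],s['tool_rot'],s['qpos'].round(2))
for w in plan([(1,263,44,70,175.5)]): print([float(v) for v in w])
E
```

```text
[565.4741332  -50.39210775 209.07663485] [ 3.14101723e+00 -2.37645081e-03  2.81678577e+00] [ 0.45  0.64 -0.65  1.79  0.49  0.88  0.82]
[1.0, -0.27, 0.7, 13.91, -14.1]
```

{"name": "play_rows", "arguments": {
  "targets": [
    [1,-0.27,0.7,0,-8],
    [1,-0.27,0.7,2,-14.1],
    [1,-0.27,0.7,5,-14.1],
    [1,-0.27,0.7,8,-14.1],
    [1,-0.27,0.7,11,-14.1],
    [1,-0.27,0.7,13,-14.1],
    [1,-0.27,0.7,13.9,-14.1],
    [1,-0.27,0.7,13.9,-14.1],
    [1,-0.27,0.7,13.9,-14.1]
  ]
}}

```text
clock: 13.05
eef_pos: [571.5, -44.4, 71.6]
tool_rot: [3.141, 0.0, 3.055]
force: [-0.8, 0.5, 0.2]
width: 0.2
gripper_force: 0.0
```

```bash
python3 - <<'E'
from h import *
st=ctrl.read_state(); print(st['eef_pos'],st['force'],st['qpos'].round(2))
B=263+8*np.arange(1,11)
for w in plan([(1,b,44,70,438.5-b) for b in B]): print([float(v) for v in w],end=',')
E
```

```text
[571.50039273 -44.40091452  71.64217441] [-0.8475739   0.5457094   0.17995559] [ 0.38  0.84 -0.56  1.86  0.72  0.65  0.86]
[1.0, 0.16, -0.65, 0.16, 7.6],[1.0, 0.28, -1.25, 0.16, 15.6],[1.0, 0.49, -1.83, 0.16, 23.6],[1.0, 0.77, -2.37, 0.16, 31.6],[1.0, 1.13, -2.87, 0.16, 39.6],[1.0, 1.55, -3.32, 0.16, 47.6],[1.0, 2.03, -3.7, 0.16, 55.6],[1.0, 2.56, -4.01, 0.16, 63.6],[1.0, 3.13, -4.24, 0.16, 71.6],[1.0, 3.72, -4.4, 0.16, 79.6],
```

{"name": "play_rows", "arguments": {
  "targets": [
    [1,0.14,-0.65,0.16,7.6],
    [1,0.28,-1.25,0.16,15.6],
    [1,0.49,-1.83,0.16,23.6],
    [1,0.77,-2.37,0.16,31.6],
    [1,1.13,-2.87,0.16,39.6],
    [1,1.55,-3.32,0.16,47.6],
    [1,2.03,-3.7,0.16,55.6],
    [1,2.56,-4.01,0.16,63.6],
    [1,3.13,-4.24,0.16,71.6],
    [1,3.72,-4.4,0.16,79.6]
  ]
}}

```text
clock: 14.05
eef_pos: [534.2, -86.2, 71.5]
tool_rot: [3.133, 0.001, 1.66]
force: [5.1, -2.8, -3.3]
width: 0.3
gripper_force: 2.7
```

```bash
python3 - <<'E'
from h import *
st=ctrl.read_state(); print(st['eef_pos'],st['force'],st['qpos'].round(2))
B=343+8*np.arange(1,11)
for w in plan([(1,b,44,70,438.5-b) for b in B]): print([float(v) for v in w],end=',')
E
```

```text
[534.24831628 -86.15591453  71.49217006] [ 5.11090421 -2.82151349 -3.33589118] [ 0.24  0.76 -0.2   1.97  0.32  0.44 -0.11]
[1.0, 0.19, -0.96, 0.15, 7.6],[1.0, 0.31, -1.57, 0.15, 15.6],[1.0, 0.52, -2.14, 0.15, 23.6],[1.0, 0.8, -2.69, 0.15, 31.6],[1.0, 1.16, -3.19, 0.15, 39.6],[1.0, 1.58, -3.63, 0.15, 47.6],[1.0, 2.06, -4.01, 0.15, 55.6],[1.0, 2.59, -4.32, 0.15, 63.6],[1.0, 3.16, -4.56, 0.15, 71.6],[1.0, 3.75, -4.71, 0.15, 79.6],
```

{"name": "play_rows", "arguments": {
  "targets": [
    [1,0.1,-0.7,0.15,7.6],
    [1,0.25,-1.35,0.15,15.6],
    [1,0.46,-1.93,0.15,23.6],
    [1,0.74,-2.47,0.15,31.6],
    [1,1.1,-2.97,0.15,39.6],
    [1,1.52,-3.42,0.15,47.6],
    [1,2.0,-3.8,0.15,55.6],
    [1,2.53,-4.12,0.15,63.6],
    [1,3.1,-4.36,0.15,71.6],
    [1,3.7,-4.5,0.15,79.6]
  ]
}}

```text
clock: 15.05
eef_pos: [484.5, -54.2, 70.1]
tool_rot: [3.139, -0.006, 0.269]
force: [1.1, -5.2, 4.1]
width: -0.2
gripper_force: 2.6
```

```bash
python3 - <<'E'
from h import *
st=ctrl.read_state(); print(st['eef_pos'],st['force'],st['qpos'].round(2))
B=[431,438,444,450,455,459]
for w in plan([(1,b,45,70,438.5-b) for b in B]): print([float(v) for v in w],end=',')
D=st['eef_pos'][:2]-N; print(np.hypot(*D),(YAW-90-np.degrees(np.arctan2(D[1],D[0])))%360)
E
```

```text
[484.50866143 -54.23995657  70.0601886 ] [ 1.05287762 -5.17952685  4.0707033 ] [-0.03  0.72  0.12  2.11 -0.26  0.31 -0.99]
[1.0, -0.07, -0.76, 0.01, 7.9],[1.0, 0.04, -1.3, 0.01, 14.9],[1.0, 0.18, -1.75, 0.01, 20.9],[1.0, 0.37, -2.18, 0.01, 26.9],[1.0, 0.57, -2.52, 0.01, 31.9],[1.0, 0.74, -2.78, 0.01, 35.9],43.873963975255975 61.209653562995015
```

{"name": "play_rows", "arguments": {
  "targets": [
    [1,-0.05,-0.6,0,7.9],
    [1,0.04,-1.15,0,14.9],
    [1,0.18,-1.6,0,20.9],
    [1,0.37,-2.0,0,26.9],
    [1,0.57,-2.4,0,31.9],
    [1,0.74,-2.7,0,35.9],
    [1,0.74,-2.7,0,35.9]
  ]
}}

```text
clock: 15.75
eef_pos: [482.9, -25.1, 69.2]
tool_rot: [-3.141, -0.003, -0.351]
force: [-0.2, -2.6, 1.3]
width: -0.1
gripper_force: 1.0
```

```bash
python3 - <<'E'
from h import *
st=ctrl.read_state(); print(st['eef_pos'],st['force'],st['torque'],st['qpos'].round(2))
B=[462,464,466,468,470,472]
for w in plan([(1,b,46,70,-20.5) for b in B]): print([float(v) for v in w],end=',')
D=st['eef_pos'][:2]-N; print(np.hypot(*D),(YAW-90-np.degrees(np.arctan2(D[1],D[0])))%360)
E
```

```text
[482.92062632 -25.08308631  69.20613113] [-0.23627338 -2.64516173  1.32737547] [-0.57481257  0.09086873 -0.03901432] [-0.18  0.73  0.26  2.13 -0.54  0.34 -1.39]
[1.0, 0.05, -0.25, -0.08, 0.4],[1.0, 0.06, -0.41, -0.08, 0.4],[1.0, 0.08, -0.57, -0.08, 0.4],[1.0, 0.1, -0.73, -0.08, 0.4],[1.0, 0.13, -0.89, -0.08, 0.4],[1.0, 0.16, -1.05, -0.08, 0.4],46.370365998067015 98.83871193545554
```

{"name": "play_rows", "arguments": {
  "targets": [
    [1,0.04,-0.15,0,0],
    [1,0.05,-0.3,0,0],
    [1,0.06,-0.4,0,0],
    [1,0.07,-0.5,0,0],
    [1,0.07,-0.5,0,0]
  ]
}}

```text
clock: 16.25
eef_pos: [484.2, -20.1, 68.1]
tool_rot: [-3.141, 0.0, -0.35]
force: [-1.1, -2.8, 1.8]
width: 0.0
gripper_force: 1.7
```

{"name": "play_rows", "arguments": {
  "targets": [
    [1,0.03,-0.15,0,0],
    [1,0.05,-0.3,0,0],
    [1,0.05,-0.3,0,0]
  ]
}}

```text
clock: 16.55
eef_pos: [485.7, -17.2, 68.0]
tool_rot: [-3.142, 0.0, -0.35]
force: [-1.2, -4.2, -0.1]
width: -0.1
gripper_force: 1.5
```

{"name": "play_rows", "arguments": {
  "targets": [
    [1,0,-0.15,0,0],
    [1,0,-0.3,0,0],
    [1,0,-0.3,0,0]
  ]
}}

```text
clock: 16.85
eef_pos: [486.1, -15.9, 68.0]
tool_rot: [3.14, 0.0, -0.351]
force: [-2.2, -6.6, 1.5]
width: 0.1
gripper_force: 2.9
```

{"name": "play_rows", "arguments": {
  "targets": [
    [1,0,-0.15,0,0],
    [1,0,-0.3,0,0],
    [1,0,-0.3,0,0]
  ]
}}

```text
clock: 17.15
eef_pos: [486.3, -15.5, 68.0]
tool_rot: [3.137, 0.0, -0.354]
force: [-3.9, -12.8, 0.9]
width: -0.0
gripper_force: 5.3
```

{"name": "play_rows", "arguments": {
  "targets": [
    [1,0,-0.15,0,0],
    [1,0,-0.3,0,0],
    [1,0,-0.3,0,0]
  ]
}}

```text
clock: 17.45
eef_pos: [486.4, -15.1, 68.0]
tool_rot: [3.134, 0.0, -0.356]
force: [-5.7, -17.6, 2.1]
width: -0.4
gripper_force: 7.6
```

{"name": "play_rows", "arguments": {
  "targets": [
    [1,-0.1,0.6,0,0],
    [1,-0.2,1.5,0,0],
    [1,-0.2,1.5,-5,0],
    [1,-0.2,1.5,-10,0],
    [1,-2,1.5,-15,0],
    [1,-4,1.5,-17,0],
    [1,-4,1.5,-17,0],
    [1,-4,1.5,-17,0]
  ]
}}

```text
clock: 18.25
eef_pos: [446.6, -8.1, 238.4]
tool_rot: [-3.14, -0.001, -0.348]
force: [1.3, 0.5, -0.5]
width: 0.0
gripper_force: 0.0
```

```bash
python3 - <<'E'
from h import *
s,p,d,P=wcloud(); print(s['eef_pos'],s['tool_rot'],s['clock'])
cv2.imwrite('pics/w4.png',p[...,::-1]);np.save('w4.npy',P)
Q=P[d>0]; Q=Q[(Q[:,2]>50)&(Q[:,2]<68)&(np.hypot(*(Q[:,:2]-N).T)<62)]
r=np.hypot(*(Q[:,:2]-N).T); b=(YAW-90-np.degrees(np.arctan2(Q[:,1]-N[1],Q[:,0]-N[0])))%360
h,e=np.histogram(b[r>25],bins=np.arange(0,361,10)); print([(int(x),int(n)) for x,n in zip(e,h) if n])
W=Q[(r>24)&(b>270)]; print(cv2.minAreaRect(W[:,:2].astype(np.float32)),W.mean(0))
J=P[d>0]; loc=(J[:,:2]-[558.2,115.8]); J=J[(np.hypot(*loc.T)<90)&(J[:,2]>80)&(J[:,2]<95)]; print(len(J),cv2.minAreaRect(J[:,:2].astype(np.float32)))
E
```

```text
[446.5805184   -8.12178384 238.38514666] [-3.13953031e+00 -1.12369314e-03 -3.47665729e-01] 18.25
[(120, 24), (130, 160), (140, 30), (300, 69), (310, 228), (320, 41)]
((548.6268310546875, -73.90290832519531), (10.029072761535645, 31.435041427612305), 33.46987533569336) [547.81319907 -72.84514799  59.16862006]
7346 ((540.23876953125, 119.17861938476562), (64.7007827758789, 111.87444305419922), 78.6961669921875)
```

View pics/w4.png

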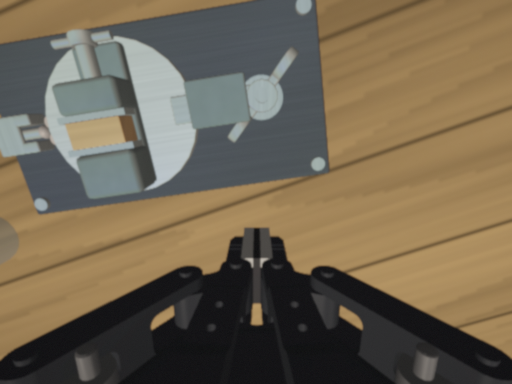

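```bash
python3 -c "
from cell import ctrl
print(ctrl.finish_job())"
```

```text
the job is handed in; nothing more can be done
None
```

The vice is in its detent (measured within 0.2° of square across the plate) and the wing nut is at its hard stop, measured at 315° (5.5 rad) after the final push held. I touched none of the other things and handed the job in at about 18 s, though no verdict came back.

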